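# Pop the lid from its dock and thread it onto the screw pot

## Task

Close the pot of screws. Push the dock's lever down so the lid pops up, take the lid and set it level on the pot's neck so that it rests on top of the thread, at least a tenth of a turn clockwise of a thread start, not straight into a start. Then turn it backward (anticlockwise seen from above) until it drops into the thread, and without forcing it screw it forward (clockwise) to the stop, best by pushing an ear with a fingertip; leave the other things on the worktop alone.

Things in the scene. Friction and masses are not known exactly. Their poses are not given: they have to be found in the camera images.
- lid: Loose round white screw lid, 60 mm across, 26 mm high, 0.12 kg, open below; origin at the centre of its underside, z up. Two ears stick out along its +y and -y, 9 mm wide, to 50 mm from the axis, at heights 5 to 15 mm above the origin. It starts upright in the dock's pocket, axes as the dock's. Raised, it can be gripped across the 60 mm round side along its x.
- lug (a point): Centre of one of three lugs inside the lid's bottom edge, 4.4 mm thick: this one at the lid's +x, 23.5 mm from its axis, 2.7 mm above its underside; the others 120 and 240 degrees round. Round pips on the rim of the lid's top stand over the lugs.
- lid_top (a point): Centre of the lid's top face.
- lid_dock: Fixed black block 84 (x) x 120 (y) x 43 mm high, origin under the centre of its pocket. The pocket is round, 65 mm wide, with slots along y for the ears; the lid lies in it 1 mm below flush. The lever sticks out on its -x side.
- lever (a joint): Ejector lever angle, rad: 0 = up, lid down; 0.42 = pressed fully down, lid raised 20 mm. It takes about 3 to 5 N at the pad and stays where it is left.
- lever_pad (a point): Centre of the upper face of the lever's 26 x 34 mm metal pad, 43 mm from its hinge (92 mm from the pocket axis, on the dock's -x side), about 38 mm above the worktop when up; pressing moves it down 17 to 18 mm, swinging about the dock's y.
- pot: Fixed grey pot on a 120 x 120 x 8 mm metal foot plate, body 80 mm across, shoulder 52 mm high; origin at the underside centre. Threaded neck, 50 mm across, with three equal thread starts at 0, 120 and 240 degrees from its +x (a round pip on the shoulder marks each; a long bar marks each home position). Lid origin above pot origin: 77.5 mm on the crest, 69 mm dropped, 65 mm home.
- neck_top (a point): Centre of the neck's mouth, 85 mm above the worktop; the 40 mm core tapers to 35 mm over its last 3 mm and guides the lid. Lugs can rest on the crest 20 to 85 degrees clockwise of a start; turned clockwise there they jam at about 90. Turning takes about 1 to 3 N at an ear; at a stop do not push beyond about 6 N.
- start0 (a point): Where a lug's centre is just after it has dropped into thread start 0 (0 degrees from the pot's +x), 23.5 mm from the axis. Turned anticlockwise on the crest the lugs reach a start and the lid drops 8.5 mm by its own weight; a wall stops them about 9 degrees beyond. If it hangs tilted, not every lug has dropped: turn back a little more.
- start1 (a point): Where a lug's centre is just after it has dropped into thread start 1 (120 degrees from the pot's +x), 23.5 mm from the axis. Turned anticlockwise on the crest the lugs reach a start and the lid drops 8.5 mm by its own weight; a wall stops them about 9 degrees beyond. If it hangs tilted, not every lug has dropped: turn back a little more.
- start2 (a point): Where a lug's centre is just after it has dropped into thread start 2 (240 degrees from the pot's +x), 23.5 mm from the axis. Turned anticlockwise on the crest the lugs reach a start and the lid drops 8.5 mm by its own weight; a wall stops them about 9 degrees beyond. If it hangs tilted, not every lug has dropped: turn back a little more.
- home0 (a point): Where a lug's centre is when the lid is screwed home against the solid stop from start 0, 91 degrees clockwise of it. On the way the lugs run under the thread and down a groove, 4 mm.
- home1 (a point): Where a lug's centre is when the lid is screwed home against the solid stop from start 1, 91 degrees clockwise of it. On the way the lugs run under the thread and down a groove, 4 mm.
- home2 (a point): Where a lug's centre is when the lid is screwed home against the solid stop from start 2, 91 degrees clockwise of it. On the way the lugs run under the thread and down a groove, 4 mm.
- cross_driver: Bystander: blue screwdriver, 182 mm long, lying; origin under its middle.
- tester: Bystander: red voltage tester, 150 mm long, lying; origin under its middle.
- tape: Bystander: black roll of tape, 55 mm; origin under its middle.
- strip: Bystander: white terminal strip, 66 mm; origin under its middle.
- module: Bystander: white switch insert, 50 mm; origin under its middle.
- pliers: Bystander: pliers with yellow grips, 221 mm long, lying; origin under its middle.

How it is judged:
By the outcome, as a careful person would: the job done as asked, in the order asked, and still so for the second after the job is handed in, with the robot touching nothing.
It also fails if it takes over 72 s, if anything falls off the work surface, if the arm or the gripper's body presses on something with over 40 N, if the wrist force passes 120 N, or if a joint passes its speed limit or range.

## Robot

A 6-joint arm with a two-finger parallel gripper is mounted at the origin on a cart in front of the work surface, level with it; the furniture and walls round the work are solid. World frame = base frame: x ahead of the robot, y to its left, z up, the work surface at z = 0. Lengths are in m, angles in degrees, forces in N, time in s.
With the tool pointing down it reaches from about 0.3 to 0.75 m from the base axis. Payload 8.5 kg.
Tool frame: the origin (TCP) lies midway between the tips of the shut fingers; the grasp point (between the pads) lies 19 mm behind it (env.grip_depth is the distance from the TCP to the grasp point, in m); y points along the fingers, x is the direction in which the jaws open and shut, and the axes are right-handed (so a half turn about y gives the same grasp; the last joint's range is limited). The gripper opens to 85 mm and grips with 20 to 120 N. Pads are 22 mm wide; open, the fingers measure 114 mm over their backs; the gripper's body (76 mm by 85 mm) begins 54 mm behind the grasp point. The pads swing forward as they close: fully open they stand 13 mm farther back than shut.
Start: joints at [-77.538, 21.807, 74.336, -0, 83.858, -12.336], TCP at [0.231, -0.499, 0.231] pointing down, gripper open.
Joint ranges: [-178.18, 178.18], [-50.72, 133.34], [12.68, 142.11], [-81.47, 261.47], [9.98, 163.14], [-165.26, 165.26]. Speed limits (degrees/s): [136.94, 136.94, 180, 180, 180, 180].

## Interface

Orientations are given as a 3x3 rotation matrix whose columns are the frame's x, y, z axes.
In Python, from rig import env gives the robot as it stands.
- The arm moves only by the shell command python3 -m inch 'ROWS' [FORCE]. ROWS is JSON, a list that holds one entry, the list of rows, each a list of 7 numbers: the gripper command: -1 is shut, 1 is fully open, values between are in proportion, then the shift along the world's x, y, z in cm, then the turn, a rotation vector about the world's x, y, z in degrees. In form: [[[grip, dx, dy, dz, rx, ry, rz], ...]]. A call has 1 to 20 rows; each row is the pose to reach, as a shift and turn from the pose commanded when the call began; what a row does not reach only later rows make up. A row lasts 1/8 s, in which the tool goes at most 62.5 mm and 10.7 degrees, less where a joint would pass 70% of its speed; a pose out of reach is approached as far as the arm can. A call with a gripper value outside its range is refused whole. The fingers move at their own pace and stop on an object; FORCE is the grip in N (left out, the last holds). Time passes only in rows, so rows that repeat a pose let the fingers close. It gives the time, the measured TCP pose, the force and the opening at its end, in the units of the state.
- env.observe(): the state, without advancing time (a new reading comes with each control period).
- env.get_image(name): name is "scene" or "side" or "wrist"; returns a dict with "frame" (480x640x3 uint8, red, green, blue), "mtx" (3x3 intrinsics, pixels), "rvec" (rotation vector, rad) and "tvec" (3), from world to camera coordinates, as OpenCV has them. Camera axes: x right, y down, z forward; pixel columns grow to the right and rows downward; lengths in m; the calibration is good to about 2 mm. A picture is of the moment at which its call begins. There is no depth.
- env.close_job(): hands the job in, once; it reports no verdict.
The state is a dict: "time_s": time; "q": joint angles; "qvel": joint speeds; "joint_efforts": joint torques, N m; "position": TCP position; "tool_rot": TCP orientation; "ft_force": force on the tool from outside, world axes, zero at the start; "wrist_torque": the same for the moment, N m; "grip_width": finger opening in m.
Only numpy, scipy, OpenCV 4.12 (cv2) and the standard library are available. Lean on these libraries where they do the work, as an engineer would, in place of code of your own. Each camera call takes 0.05 s, during which the arm holds its last target.

## Working session

There is one attempt and no reset: what is moved stays moved. The work goes in short steps, Python scripts to look and compute and a shell command to move; the robot and the scene stay as the last step left them, time stands still between calls to the robot, and variables do not carry over. Pictures are saved under pics/ and viewed, and the job is handed in when it is done.

```bash
ls; mkdir -p pics; cat > h.py <<'E'
from rig import env
import cv2, numpy as np
def snap(n,f,crop=None,s=1):
    d=env.get_image(n); im=d['frame'][:,:,::-1].copy()
    np.savez('pics/'+f+'.npz',**{k:np.array(d[k]) for k in('mtx','rvec','tvec','frame')})
    if crop: 
        x0,y0,x1,y1=crop; im=cv2.resize(im[y0:y1,x0:x1],None,fx=s,fy=s,interpolation=cv2.INTER_CUBIC)
    cv2.imwrite('pics/'+f+'.png',im); return d
def crop(f,g,c,s):
    im=np.load('pics/'+f+'.npz')['frame'][:,:,::-1];x0,y0,x1,y1=c
    cv2.imwrite('pics/'+g+'.png',cv2.resize(im[y0:y1,x0:x1],None,fx=s,fy=s,interpolation=cv2.INTER_CUBIC))
def ray(f,uv):
    d=np.load('pics/'+f+'.npz');R=cv2.Rodrigues(d['rvec'])[0];t=d['tvec'].reshape(3)
    v=np.linalg.inv(d['mtx'])@np.array([*uv,1.]);return -R.T@t,R.T@v
def atz(f,uv,z):
    c,v=ray(f,uv);return c+v*(z-c[2])/v[2]
def proj(f,P):
    d=np.load('pics/'+f+'.npz');return cv2.projectPoints(np.array(P,float).reshape(-1,3),d['rvec'],d['tvec'],d['mtx'],None)[0].reshape(-1,2)
E
python3 - <<'E'
from h import *
for n in('scene','side','wrist'): 
    snap(n,n+'0'); print(n,ray(n+'0',(320,240)))
o=env.observe();print(o)
E
```

```text
pics
scene (array([ 0.01061709, -0.89551051,  1.07127523]), array([ 0.38712621,  0.6235484 , -0.67924143]))
side (array([0.19526136, 1.18392732, 0.70273257]), array([ 0.2650823 , -0.85892807, -0.43831142]))
wrist (array([ 0.30662497, -0.46322702,  0.37320165]), array([-0.29345165, -0.13562586, -0.94630943]))
{'time_s': 0.15, 'q': array([-7.75389774e+01,  2.18328229e+01,  7.43692263e+01, -5.22076013e-04,
        8.38578871e+01, -1.23364116e+01]), 'qvel': array([ 0.03312844, -0.06333641, -0.13371497, -0.03257325, -0.01457999,
        0.0722657 ]), 'joint_efforts': array([ 1.54999638e-03, -4.48626852e+01, -2.31344604e+01, -1.69870618e-04,
        3.73855059e-03, -4.06842526e-05]), 'position': array([ 0.23062213, -0.49909166,  0.23087973]), 'tool_rot': array([[ 4.19412199e-01, -2.34565766e-04,  9.07795876e-01],
       [-9.07795329e-01,  1.01948813e-03,  4.19412210e-01],
       [-1.02386687e-03, -9.99999453e-01,  2.14648054e-04]]), 'ft_force': array([-0.01405463,  0.54978089, -1.33491066]), 'wrist_torque': array([0.00639523, 0.0486401 , 0.03249736]), 'grip_width': 0.08552896154749545}
```

View pics/scene0.png

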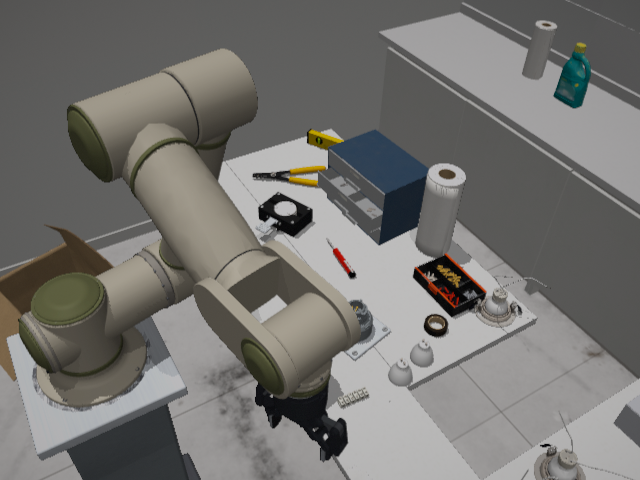

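View pics/side0.png

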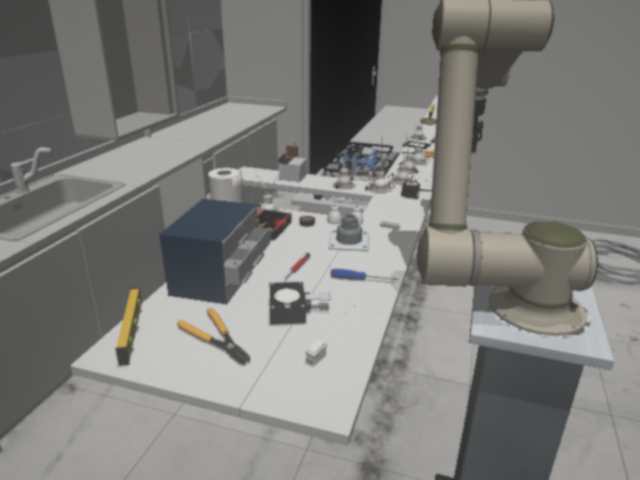

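View pics/wrist0.png

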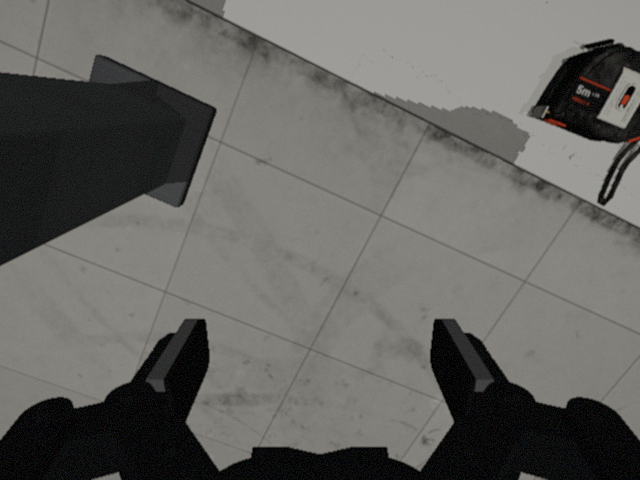

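```bash
python3 - <<'E'
from h import *
crop('scene0','a1',(235,180,335,255),8)
crop('side0','a2',(255,270,345,335),8)
crop('side0','a3',(310,195,390,255),10)
crop('scene0','a4',(330,280,410,360),7)
E
```

```text
(no output)
```

View pics/a1.png

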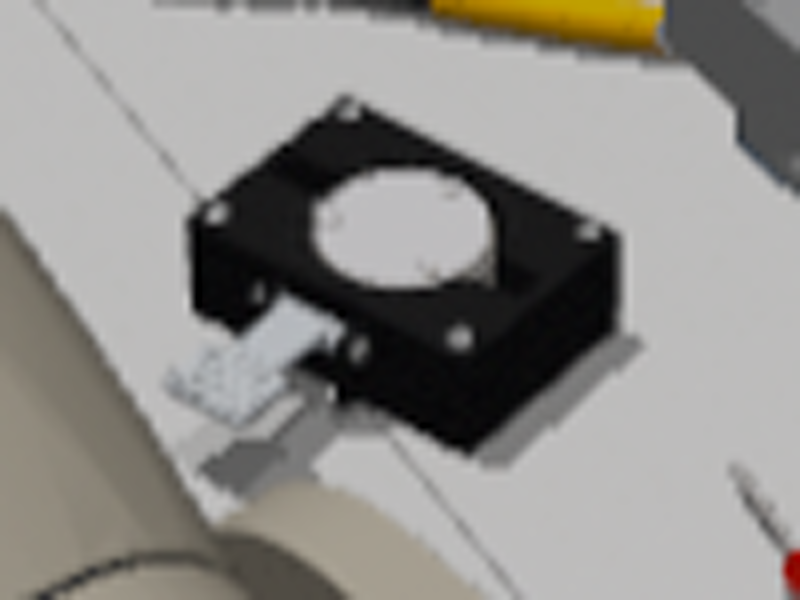

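View pics/a2.png

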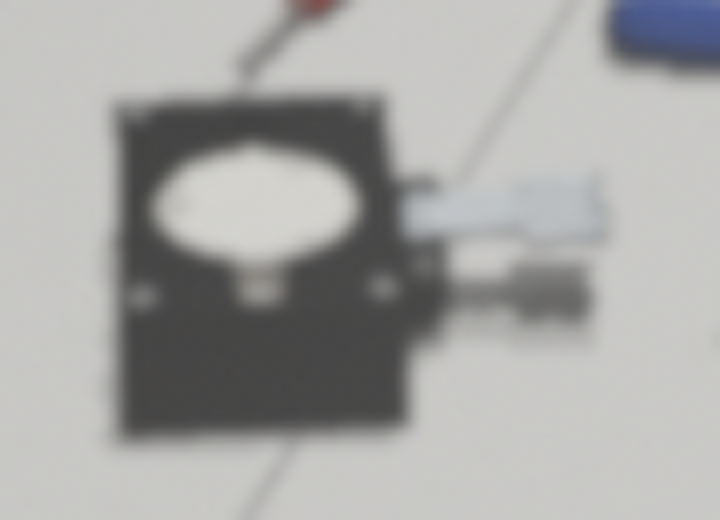

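View pics/a3.png

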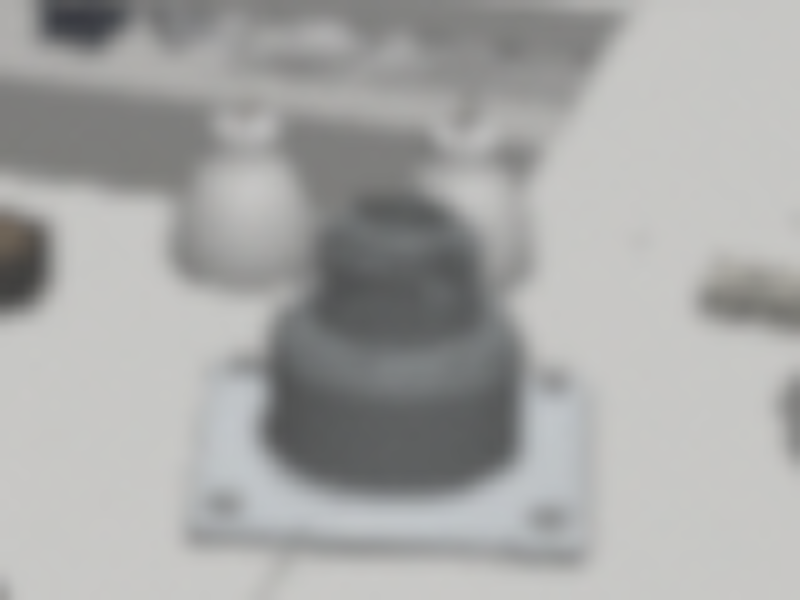

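View pics/a4.png

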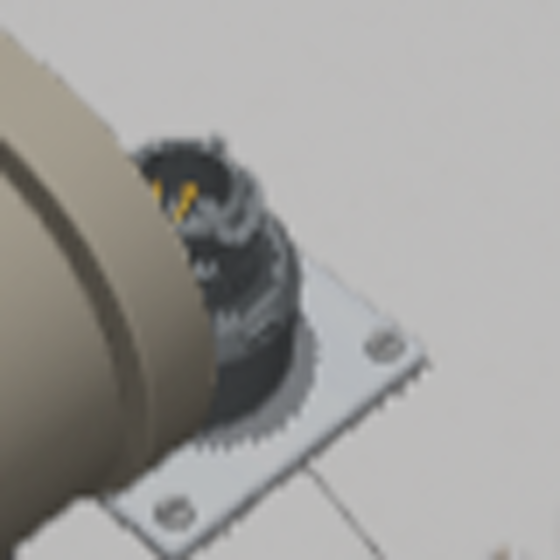

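```bash
python3 - <<'E'
from h import *
from scipy.optimize import least_squares
hx,hy,H=.042,.06,.043
L=[((-hx,hy,H),'scene0',(190,218)),((hx,hy,H),'scene0',(345,93)),((hx,-hy,H),'scene0',(620,232)),((hx,-hy,0),'scene0',(618,338)),((-hx,-hy,0),'scene0',(468,452)),((-hx,hy,0),'scene0',(192,305)),
((hx,-hy,H),'side0',(113,102)),((-hx,-hy,H),'side0',(384,96)),((hx,hy,0),'side0',(118,440)),((-hx,hy,0),'side0',(408,427))]
def f(p,full=False):
    c,s=np.cos(p[2]),np.sin(p[2]);r=[]
    for P,n,uv in L:
        o=(235,180) if n=='scene0' else (255,270)
        W=[p[0]+c*P[0]-s*P[1],p[1]+s*P[0]+c*P[1],P[2]]
        r.append(proj(n,W)[0]-(np.array(o)+np.array(uv)/8))
    return np.array(r).ravel()
p=[.5,.3,0]
r=least_squares(f,p);print(r.x,np.degrees(r.x[2]));print(f(r.x).reshape(-1,2).round(1))
c,s=np.cos(r.x[2]),np.sin(r.x[2])
print('lever pad',r.x[0]-.092*c,r.x[1]-.092*s)
# pot plate: side corners crop a3 10x off 310,195 ; plate top z=.008
for uv in [(208,365),(585,375),(585,548),(188,535)]: print('plate side',atz('side0',(310+uv[0]/10,195+uv[1]/10),.008).round(4))
for uv in [(430,358),(180,550)]: print('plate sc',atz('scene0',(330+uv[0]/7,280+uv[1]/7),.008).round(4))
E
```

```text
[0.57973603 0.20277285 0.39076514] 22.389193213266704
[[-0.8 -0.3]
 [-0.   0.1]
 [ 0.   0.1]
 [ 0.1 -1.1]
 [-0.5  1. ]
 [-0.2  1. ]
 [-0.1 -0.4]
 [-0.3 -0.6]
 [-0.4 -0.3]
 [-0.5  0. ]]
lever pad 0.4946711848008566 0.1677304169957346
plate side [ 0.6016 -0.2478  0.008 ]
plate side [ 0.4862 -0.2806  0.008 ]
plate side [ 0.4593 -0.1619  0.008 ]
plate side [ 0.5732 -0.1311  0.008 ]
plate sc [ 0.6028 -0.2591  0.008 ]
plate sc [ 0.4915 -0.282   0.008 ]
```

```bash
python3 -m inch '[[[1,0,0,4,0,0,0],[1,4,4,6,0,0,10],[1,8,8,6,0,0,20],[1,12,12,6,0,0,30],[1,16,16,6,0,0,40],[1,20,20,6,0,0,50],[1,24,24,6,0,0,60],[1,28,28,6,0,0,70],[1,29.9,29.4,6,0,0,80],[1,29.9,29.4,6,0,0,87.6],[1,29.9,29.4,6,0,0,87.6],[1,29.9,29.4,6,0,0,87.6],[1,29.9,29.4,6,0,0,87.6]]]'
python3 - <<'E'
from h import *
snap('wrist','w1');o=env.observe();print(o['position'],o['q'],o['ft_force'])
E
```

```text
time_s: 1.78
position: [0.5294, -0.2056, 0.2914]
tool_rot: [[0.925, -0.0, -0.379], [0.379, 0.0, 0.925], [-0.0, -1.0, 0.0]]
ft_force: [-0.4, -0.3, -0.1]
grip_width: 0.0855
[ 0.52950073 -0.20553048  0.29138321] [-3.31528683e+01  2.17418410e+01  6.45519540e+01 -5.64428168e-04
  9.37005480e+01 -5.54555428e+01] [-0.31339874 -0.24355858  0.02910459]
```

View pics/w1.png

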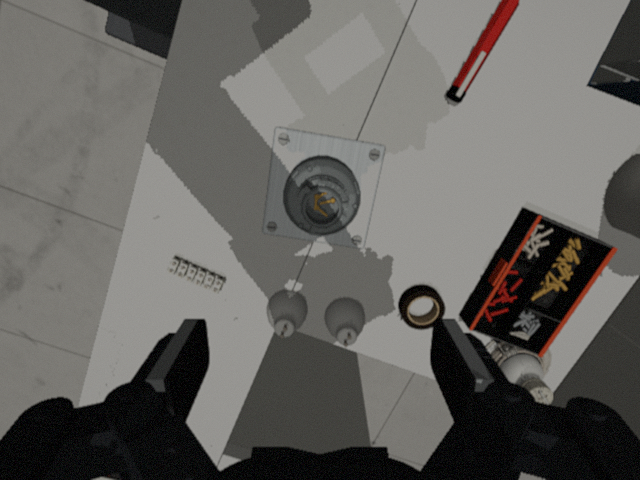

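```bash
python3 - <<'E'
from h import *
crop('w1','a5',(262,128,387,248),5)
d=np.load('pics/w1.npz');im=d['frame'][128:248,262:387,::-1]
im=np.clip(im.astype(float)*2.5,0,255).astype('uint8')
cv2.imwrite('pics/a6.png',cv2.resize(im,None,fx=5,fy=5,interpolation=cv2.INTER_CUBIC))
E
```

```text
(no output)
```

View pics/a6.png

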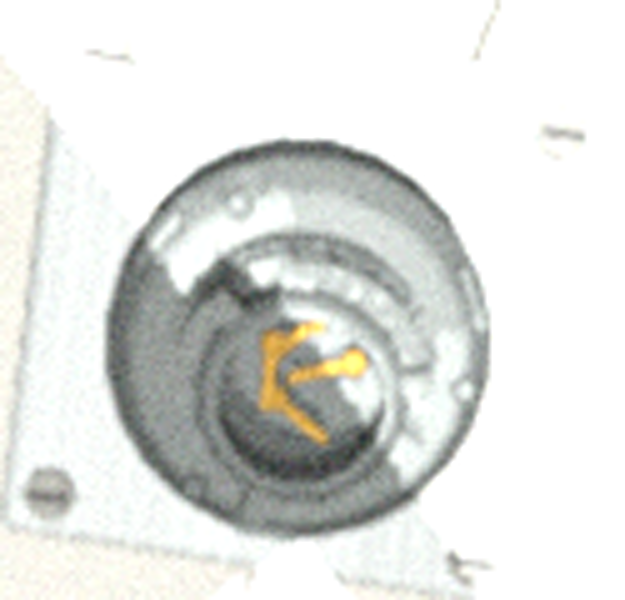

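```bash
python3 - <<'E'
from h import *
g=lambda u,v:(262+u/5,128+v/5)
P=np.array([atz('w1',g(*p),.053)[:2] for p in[(240,205),(465,388),(197,488)]])
c=P.mean(0);print(P,c)
# circumcenter
A=2*(P[1:]-P[0]);b=(P[1:]**2).sum(1)-(P[0]**2).sum();cc=np.linalg.solve(A,b);print('cc',cc,np.linalg.norm(P-cc,axis=1))
for p in P: print(np.degrees(np.arctan2(*(p-cc)[::-1])),np.degrees(np.arctan2(*(p-c)[::-1])))
B=np.array([atz('w1',g(*p),.053)[:2] for p in[(165,235),(472,295),(245,505)]])
for p in B: print('bar',np.degrees(np.arctan2(*(p-cc)[::-1])))
# plate corners in wrist full image (top z .008)
Q=np.array([atz('w1',p,.008)[:2] for p in[(277,126),(385,148),(367,248),(262,233)]]);print('plate',Q,Q.mean(0),np.degrees(np.arctan2(*(Q[1]-Q[0])[::-1])))
# shoulder outline center (body rim z~.05)
E
```

```text
[[ 0.51053404 -0.18361206]
 [ 0.56559537 -0.20032928]
 [ 0.52369154 -0.23998596]] [ 0.53327365 -0.20797577]
cc [ 0.5331834  -0.20804818] [0.03331842 0.03331842 0.03331842]
132.82684171873316 133.02526177344714
13.395447185387097 13.310000985137853
-106.5518700942889 -106.66483928077483
bar 158.30953475379167
bar 44.22377910689015
bar -88.41546227691076
plate [[ 0.46359451 -0.16187297]
 [ 0.5776841  -0.13945912]
 [ 0.60699593 -0.2497663 ]
 [ 0.48837961 -0.27860856]] [ 0.53416354 -0.20742674] 11.114682987871328
```

```bash
python3 -m inch '[[[-1,0,5,0,0,0,0],[-1,-1,11,0,0,0,0],[-1,-1,17,-1,0,0,0],[-1,-2,23,-3,0,0,0],[-1,-3,29,-5,0,0,0],[-1,-3.5,35,-8,0,0,0],[-1,-3.5,37.3,-10,0,0,0],[-1,-3.5,37.3,-10,0,0,0],[-1,-3.5,37.3,-10,0,0,0]]]'
python3 - <<'E'
from h import *
snap('wrist','w2');o=env.observe();print(o['position'],o['q'],o['ft_force'])
E
```

```text
time_s: 2.95
position: [0.4951, 0.1671, 0.192]
tool_rot: [[0.925, 0.001, -0.38], [0.38, -0.0, 0.925], [0.001, -1.0, -0.001]]
ft_force: [-0.5, -0.3, -0.3]
grip_width: -0.0001
[0.49525835 0.16683059 0.19218515] [ 5.62989600e+00  2.09214284e+01  8.25890501e+01 -1.37504674e-02
  7.63971764e+01 -1.66844416e+01] [ 0.66419146 -0.56022922  0.18038704]
```

View pics/w2.png

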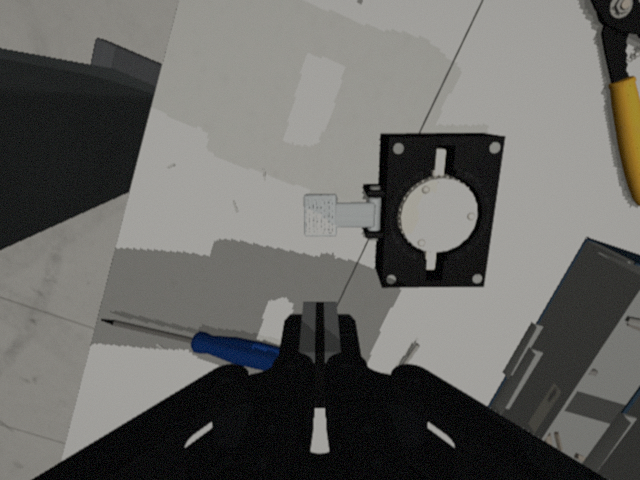

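```bash
python3 - <<'E'
from h import *
print('pad',atz('w2',(320,215.5),.038).round(4))
C=np.array([atz('w2',p,.043)[:2] for p in[(381,134),(505,135),(485,287),(383,287)]]);print(C.round(4),C.mean(0))
for a,b in((0,1),(3,2),(3,0),(2,1)): v=C[b]-C[a];print(np.degrees(np.arctan2(v[1],v[0])),np.linalg.norm(v))
P=np.array([atz('w2',p,.042)[:2] for p in[(426,190),(471,216),(422,244)]])
A=2*(P[1:]-P[0]);b=(P[1:]**2).sum(1)-(P[0]**2).sum();cc=np.linalg.solve(A,b);print('lid',cc,[np.degrees(np.arctan2(*(p-cc)[::-1])) for p in P])
e=[atz('w2',p,.031)[:2] for p in[(441,150),(431,270)]];print(e,(e[0]+e[1])/2,np.degrees(np.arctan2(*(e[0]-e[1])[::-1])))
print(proj('w2',[.4947,.1677,.038]))
E
```

```text
pad [0.4941 0.1709 0.038 ]
[[0.5111 0.2449]
 [0.5941 0.2782]
 [0.642  0.1674]
 [0.5645 0.1356]] [0.57794039 0.2065476 ]
21.881120795109787 0.08939058747001609
22.30649795336259 0.08377227918888712
116.04562392020024 0.1216712189554958
113.40664042340302 0.12077083162361386
lid [0.57956519 0.20548769] [np.float64(141.58800680128437), np.float64(24.923194490573373), np.float64(-95.12217516203995)]
[array([0.56027833, 0.25157497]), array([0.59935384, 0.16069519])] [0.57981608 0.20613508] 113.26621650303744
[[319.14609973 219.38069141]]
```

```bash
python3 -m inch '[[[-1,-0.4,0.1,-5,0,0,0],[-1,-0.4,0.1,-10,0,0,0],[-1,-0.4,0.1,-14,0,0,0],[-1,-0.4,0.1,-14.6,0,0,0],[-1,-0.4,0.1,-15.2,0,0,0],[-1,-0.4,0.1,-15.6,0,0,0],[-1,-0.4,0.1,-16,0,0,0],[-1,-0.4,0.1,-16.3,0,0,0],[-1,-0.4,0.1,-16.3,0,0,0]]]'; python3 -m inch '[[[-1,0,0,-0.2,0,0,0],[-1,0,0,-0.2,0,0,0]]]'
```

```text
time_s: 4.12
position: [0.4911, 0.1686, 0.0288]
tool_rot: [[0.925, 0.001, -0.381], [0.381, -0.0, 0.925], [0.001, -1.0, -0.001]]
ft_force: [0.0, -2.7, 3.8]
grip_width: 0.0
time_s: 4.38
position: [0.4911, 0.1688, 0.0264]
tool_rot: [[0.925, 0.001, -0.381], [0.381, 0.0, 0.925], [0.001, -1.0, -0.0]]
ft_force: [1.1, -2.1, 3.8]
grip_width: 0.0001
```

```bash
python3 -m inch '[[[-1,0,0,-0.2,0,0,0],[-1,0,0,-0.3,0,0,0],[-1,0,0,-0.3,0,0,0]]]';python3 -m inch '[[[-1,0,0,-0.15,0,0,0],[-1,0,0,-0.15,0,0,0]]]'
```

```text
time_s: 4.75
position: [0.4906, 0.1689, 0.0232]
tool_rot: [[0.925, -0.0, -0.381], [0.381, 0.0, 0.925], [-0.0, -1.0, 0.0]]
ft_force: [0.6, 0.7, 1.6]
grip_width: -0.0001
time_s: 5.0
position: [0.4905, 0.1689, 0.0216]
tool_rot: [[0.925, -0.001, -0.381], [0.381, 0.0, 0.925], [-0.0, -1.0, 0.0]]
ft_force: [0.7, 0.0, 2.8]
grip_width: 0.0001
```

```bash
python3 -m inch '[[[-1,0,0,-0.15,0,0,0],[-1,0,0,-0.2,0,0,0],[-1,0,0,-0.2,0,0,0]]]';python3 -m inch '[[[-1,0,0,-0.15,0,0,0],[-1,0,0,-0.15,0,0,0]]]'
python3 - <<'E'
from h import *
snap('side','s1',(255,250,345,325),8)
E
```

```text
time_s: 5.38
position: [0.4908, 0.1689, 0.0204]
tool_rot: [[0.925, 0.001, -0.381], [0.381, 0.0, 0.925], [0.001, -1.0, 0.0]]
ft_force: [-0.7, -0.4, 11.4]
grip_width: -0.0002
time_s: 5.62
position: [0.491, 0.169, 0.0198]
tool_rot: [[0.925, 0.002, -0.381], [0.381, 0.0, 0.925], [0.002, -1.0, -0.0]]
ft_force: [-3.2, 0.5, 20.4]
grip_width: -0.0001
```

View pics/s1.png

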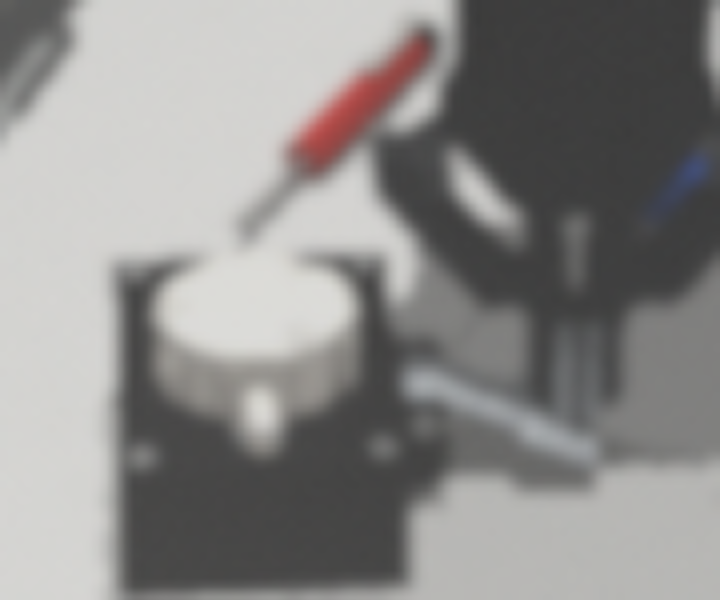

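```bash
python3 -m inch '[[[-1,0,0,4,0,0,0],[0,0,0,9,0,0,0],[1,0,0,14,0,0,0],[1,4,1.6,14,0,0,0],[1,8.9,3.6,14,0,0,0],[1,8.9,3.6,14,0,0,0],[1,8.9,3.6,14,0,0,0]]]'
python3 - <<'E'
from h import *
snap('wrist','w3');snap('side','s3',(255,230,345,305),8)
E
```

```text
time_s: 6.55
position: [0.5787, 0.2046, 0.1573]
tool_rot: [[0.924, -0.003, -0.381], [0.381, -0.0, 0.924], [-0.003, -1.0, 0.001]]
ft_force: [0.0, -0.8, -0.3]
grip_width: 0.0854
```

View pics/w3.png

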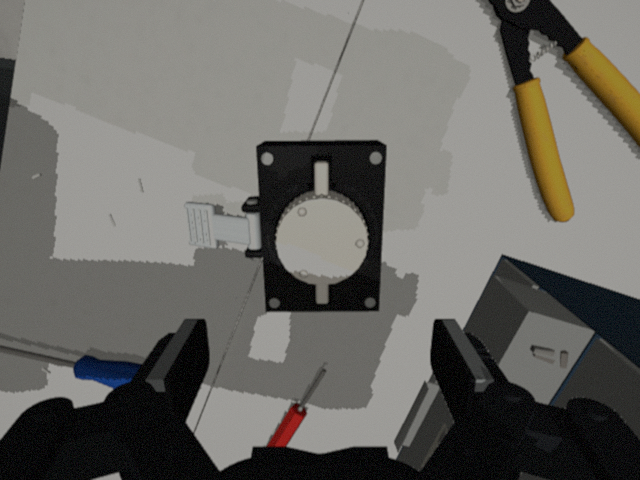

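View pics/s3.png

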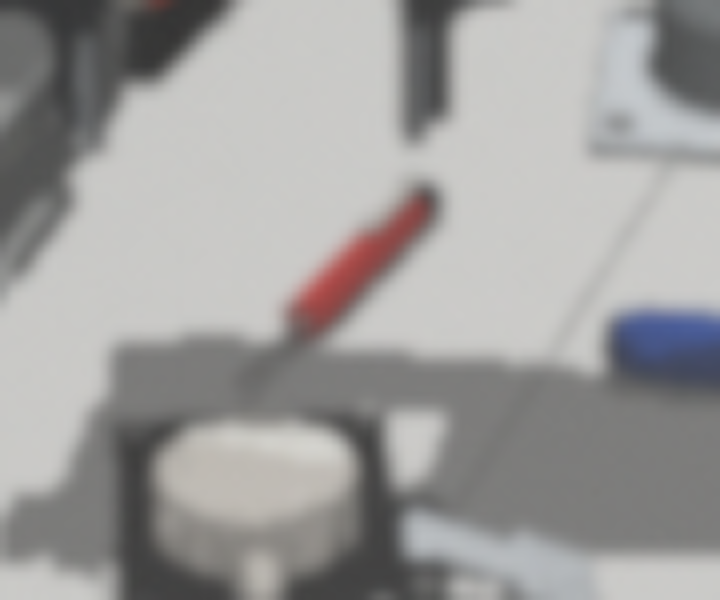

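```bash
python3 - <<'E'
from h import *
print(atz('w3',(322,238.5),.062))
P=np.array([atz('w3',p,.062)[:2] for p in[(302,212),(360,244),(304,273)]])
A=2*(P[1:]-P[0]);b=(P[1:]**2).sum(1)-(P[0]**2).sum();cc=np.linalg.solve(A,b);print('lid',cc,[np.degrees(np.arctan2(*(p-cc)[::-1])) for p in P])
o=env.observe();print(o['position'])
E
```

```text
[0.57803314 0.20952597 0.062     ]
lid [0.57942923 0.20678277] [np.float64(144.30385429069378), np.float64(20.86147004925482), np.float64(-97.54043685077544)]
[0.57866842 0.20446829 0.15813933]
```

```bash
python3 -m inch '[[[1,0.1,0.1,-5,0,0,0],[1,0.1,0.1,-9,0,0,0],[1,0.1,0.1,-11,0,0,0],[1,0.1,0.1,-11.6,0,0,0],[1,0.1,0.1,-11.6,0,0,0],[0,0.1,0.1,-11.6,0,0,0],[-1,0.1,0.1,-11.6,0,0,0],[-1,0.1,0.1,-11.6,0,0,0],[-1,0.1,0.1,-11.6,0,0,0],[-1,0.1,0.1,-11.6,0,0,0]]]' 30
python3 - <<'E'
from h import *
snap('side','s4',(255,230,345,305),8)
E
```

```text
time_s: 7.9
position: [0.581, 0.2058, 0.0425]
tool_rot: [[0.925, 0.001, -0.381], [0.381, 0.0, 0.925], [0.001, -1.0, -0.0]]
ft_force: [1.9, -0.2, 1.2]
grip_width: 0.0591
```

View pics/s4.png

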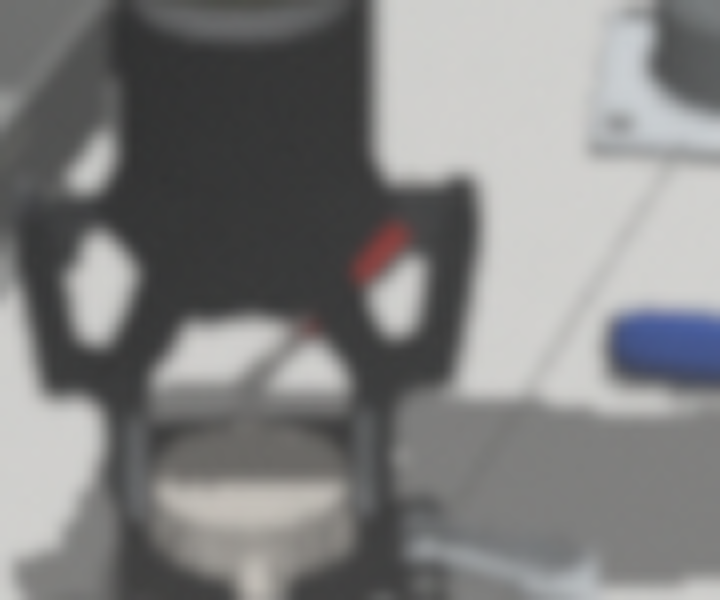

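```bash
python3 -m inch '[[[-1,0,0,2,0,0,0],[-1,0,0,4,0,0,0],[-1,0,0,8,0,0,0],[-1,0,0,12,0,0,0],[-1,0,0,14,0,0,0],[-1,0,0,14,0,0,0],[-1,0,0,14,0,0,0]]]'
python3 - <<'E'
from h import *
snap('wrist','w5');snap('side','s5',(235,190,355,290),6.6)
E
```

```text
time_s: 8.82
position: [0.58, 0.2056, 0.1808]
tool_rot: [[0.925, -0.003, -0.381], [0.381, -0.0, 0.925], [-0.003, -1.0, 0.001]]
ft_force: [0.1, -0.0, -1.9]
grip_width: 0.0589
```

View pics/w5.png

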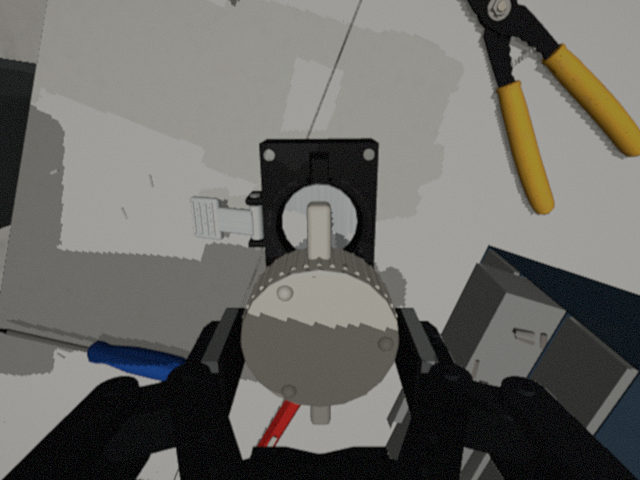

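View pics/s5.png

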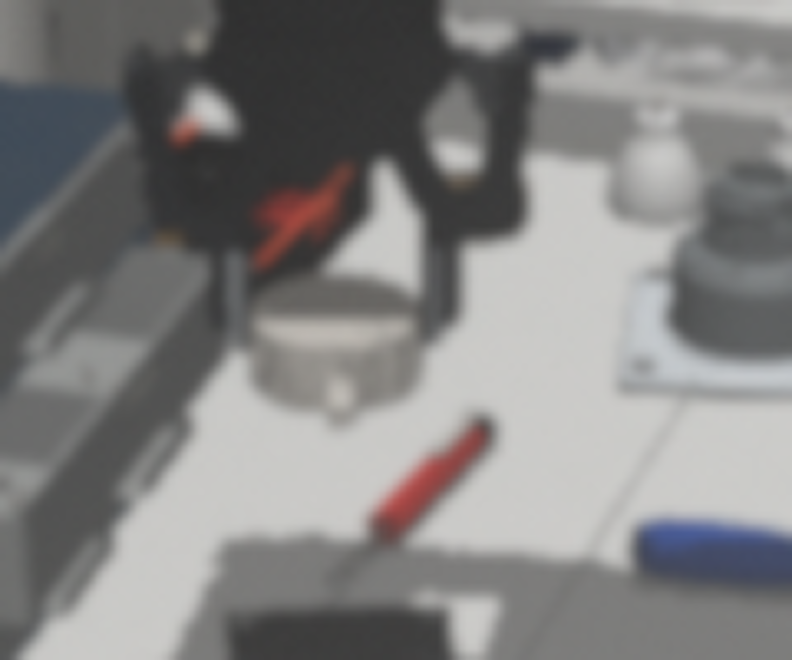

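```bash
python3 - <<'E'
from h import *
z=.2003
print(atz('w5',(320,326),z))
l=atz('w5',(241,330),z);r=atz('w5',(398,330),z);print(np.linalg.norm(l-r))
P=np.array([atz('w5',p,z)[:2] for p in[(285,293),(386,344),(289,392)]])
A=2*(P[1:]-P[0]);b=(P[1:]**2).sum(1)-(P[0]**2).sum();cc=np.linalg.solve(A,b);print('lid',cc,P.mean(0),[np.degrees(np.arctan2(*(p-cc)[::-1])) for p in P],np.linalg.norm(P-cc,axis=1))
print(env.observe()['position'])
E
```

```text
[0.57623124 0.21522422 0.2003    ]
0.05656789031858806
lid [0.57913348 0.20797763] [0.57919682 0.2080577 ] [np.float64(142.46257945880814), np.float64(23.17978768501007), np.float64(-96.80310336415724)] [0.02416961 0.02416961 0.02416961]
[0.5801412  0.20564575 0.18080157]
```

```bash
python3 - <<'E'
from h import *
snap('scene','c6',(300,270,400,360),8);snap('side','s6',(320,200,380,255),12)
print(proj('c6',[.53,-.207,.04]),proj('s6',[.53,-.207,.04]))
E
```

```text
[[352.68507229 318.84530825]] [[349.72951652 230.65158587]]
```

View pics/c6.png

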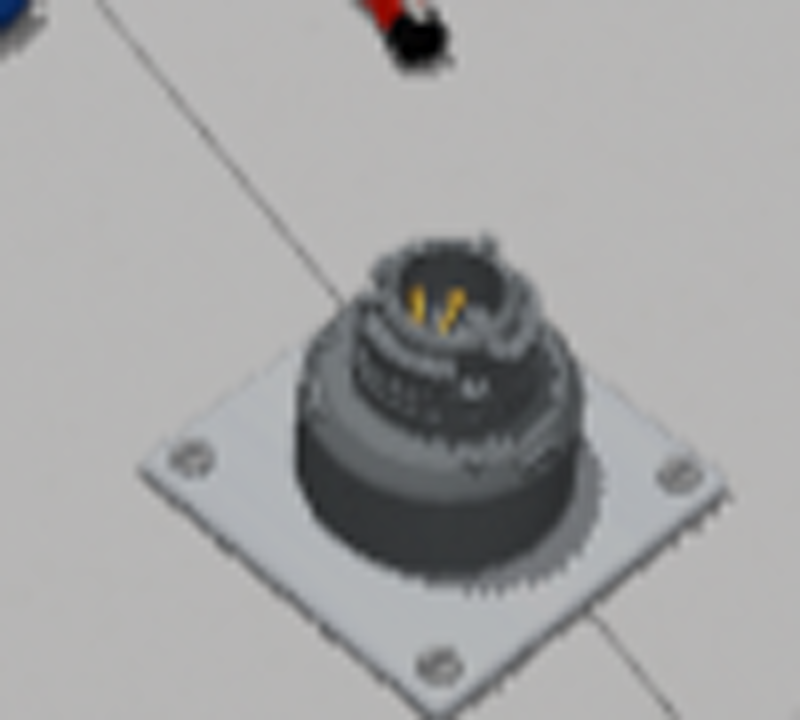

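View pics/s6.png

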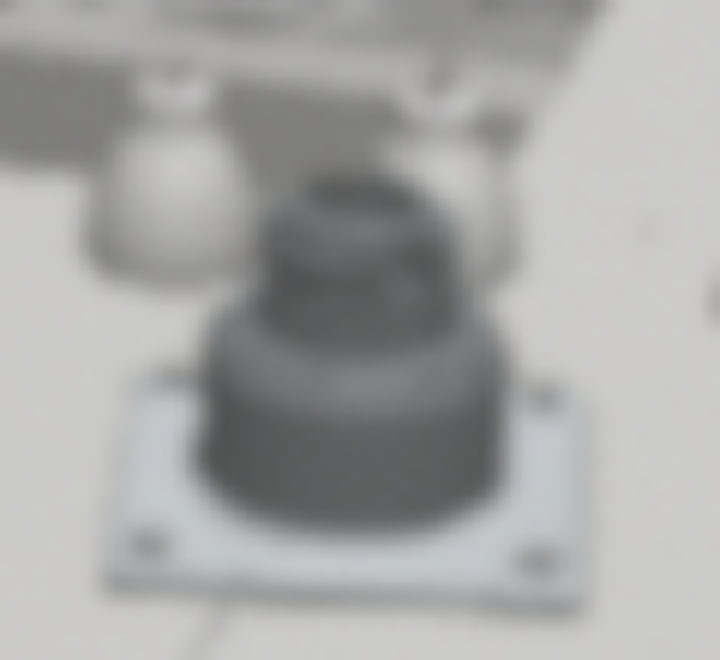

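```bash
python3 - <<'E'
from h import *
from scipy.optimize import least_squares
h=.06
S=[('c6',(-h,h),(142,465)),('c6',(-h,-h),(432,712)),('c6',(h,-h),(730,486)),('s6',(h,-h),(135,378)),('s6',(-h,-h),(578,384)),('s6',(-h,h),(580,600)),('s6',(h,h),(103,578))]
def px(n,uv): return np.array((300+uv[0]/8,270+uv[1]/8) if n=='c6' else (320+uv[0]/12,200+uv[1]/12))
def f(p,use):
    c,s=np.cos(p[2]),np.sin(p[2])
    return np.concatenate([proj(n,[p[0]+c*a-s*b,p[1]+s*a+c*b,.008])[0]-px(n,uv) for n,(a,b),uv in S if n in use])
for use in(('c6',),('s6',),('c6','s6')):
    r=least_squares(f,[.53,-.2,.2],args=(use,));print(use,r.x[:2],np.degrees(r.x[2]),r.fun.round(1))
# body silhouette axis: columns at mid
q=[proj('c6',[.5335+.04*np.cos(t),-.2078+.04*np.sin(t),.052])[0] for t in np.linspace(0,6.28,60)];q=np.array(q)
print((q.min(0)-[300,270])*8,(q.max(0)-[300,270])*8)
q=[proj('s6',[.5335+.04*np.cos(t),-.2078+.04*np.sin(t),.052])[0] for t in np.linspace(0,6.28,60)];q=np.array(q)
print((q.min(0)-[320,200])*12,(q.max(0)-[320,200])*12)
E
```

```text
('c6',) [ 0.53318624 -0.21210901] 12.179756214437589 [-1.  -0.8  0.4  0.8  0.5 -0.2]
('s6',) [ 0.53065983 -0.20642369] 13.239048147454502 [-0.5 -0.5  0.2  0.8  0.4 -0.1 -0.2 -0.2]
('c6', 's6') [ 0.53242906 -0.21133651] 12.765973413022222 [-1.4 -0.6  0.3  0.8  0.  -0.6 -0.5 -1.2  0.2  0.1  0.  -0.9 -0.4 -1.1]
[292.01568138 251.11319351] [580.49423099 473.69656316]
[188.74560459 257.83477682] [503.91034656 388.77406358]
```

```bash
python3 -m inch '[[[-1,0,-3,1,0,0,-5],[-1,0,-8,1,0,0,-13],[-1,-1,-13,1,0,0,-20],[-1,-2,-18,1,0,0,-27],[-1,-3,-23,1,0,0,-34],[-1,-4,-28,0,0,0,-41],[-1,-4.8,-33,-1,0,0,-48],[-1,-4.8,-38,-2,0,0,-55],[-1,-4.8,-41.6,-3,0,0,-59.5],[-1,-4.8,-41.6,-5,0,0,-59.5],[-1,-4.8,-41.6,-6.5,0,0,-59.5],[-1,-4.8,-41.6,-6.5,0,0,-59.5],[-1,-4.8,-41.6,-6.5,0,0,-59.5]]]'
python3 - <<'E'
from h import *
snap('wrist','w7');snap('side','s7',(320,180,380,235),12);snap('scene','c7',(310,250,410,325),8)
E
```

```text
time_s: 10.65
position: [0.533, -0.21, 0.1179]
tool_rot: [[0.798, 0.001, 0.603], [-0.603, -0.001, 0.798], [0.001, -1.0, 0.0]]
ft_force: [0.3, 0.5, -0.9]
grip_width: 0.059
```

View pics/w7.png

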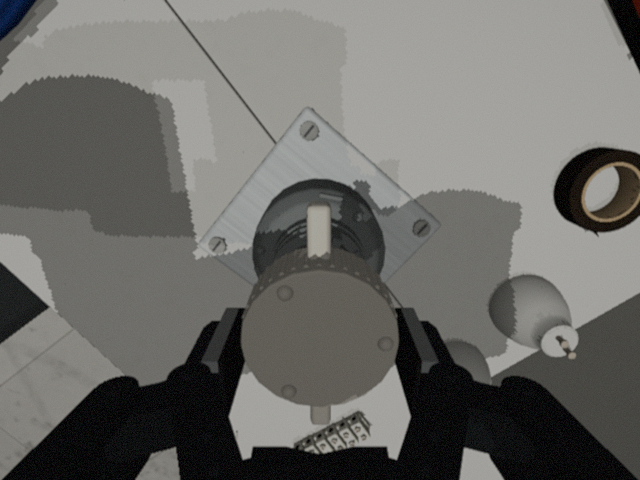

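View pics/s7.png

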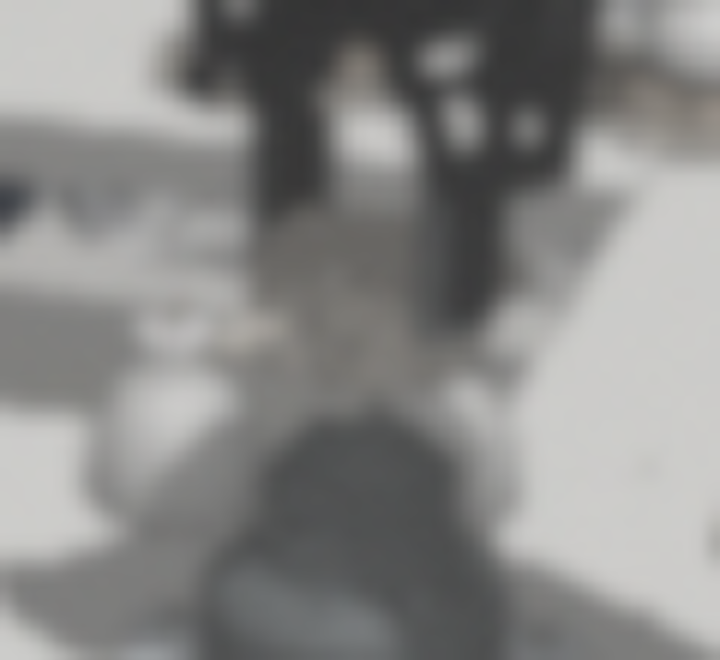

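View pics/c7.png

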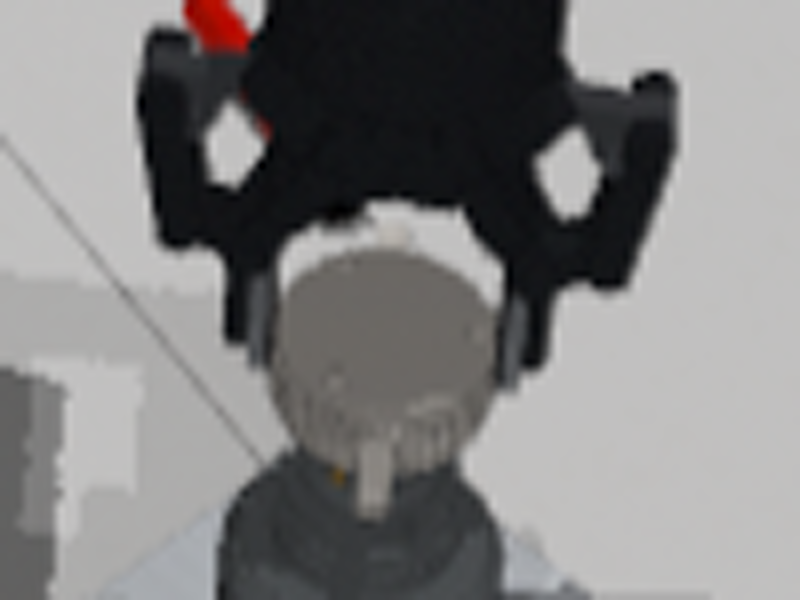

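```bash
python3 - <<'E'
from h import *
from scipy.optimize import least_squares
t=np.linspace(0,2*np.pi,181)
def ext(n,x,y,z,r):
    q=proj(n,np.c_[x+r*np.cos(t),y+r*np.sin(t),np.full(181,z)]);return q.min(0),q.max(0)
o=env.observe();T=o['position'];print(T)
for n,off,s in(('c7',(310,250),8),('s7',(320,180),12)):
    for nm,x,y,z,r in(('lidtop@TCP',T[0],T[1],T[2]+.0195,.03),('lidbot@TCP',T[0],T[1],T[2]-.0065,.03),('pot',.5327,-.2092,.052,.04),('neckcore',.5327,-.2092,.085,.0175)):
        a,b=ext(n,x,y,z,r);print(n,nm,((a-off)*s).round(),((b-off)*s).round())
# scale: px per mm
for n,s in(('c7',8),('s7',12)):
    P=proj(n,[[.5327,-.2092,.1],[.5427,-.2092,.1],[.5327,-.1992,.1],[.5327,-.2092,.11]]);print(n,((P[1:]-P[0])*s).round(1),'per cm')
z=T[2]+.0195
P=np.array([atz('w7',p,z)[:2] for p in[(285,293),(386,344),(289,392)]]);print('wrist lid',P.mean(0), 'plate',[atz('w7',p,.008).round(4) for p in[(308,107),(440,224)]])
a=atz('w7',(253,250),.052);b=atz('w7',(384,250),.052)
ww=proj('w7',[[.5327,-.2092,.052]]);print(ww, proj('w7',[[.5327+.06*np.cos(np.radians(13))-.06*np.sin(np.radians(13))*k,-.2092+.06*np.sin(np.radians(13))+k*.06*np.cos(np.radians(13)),.008] for k in(1,-1)]))
a,b=ext('w7',.5327,-.2092,.052,.04);print('wrist body',a,b)
E
```

```text
[ 0.53300255 -0.21014274  0.11803909]
c7 lidtop@TCP [266. 235.] [493. 403.]
c7 lidbot@TCP [261. 300.] [485. 468.]
c7 pot [212. 415.] [501. 638.]
c7 neckcore [300. 398.] [428. 495.]
s7 lidtop@TCP [243. 200.] [486. 290.]
s7 lidbot@TCP [240. 296.] [480. 388.]
s7 pot [193. 496.] [508. 627.]
s7 neckcore [286. 413.] [426. 469.]
c7 [[ 30.9 -13.7]
 [-20.2 -24.2]
 [  2.4 -24.7]] per cm
s7 [[-38.6  -5.2]
 [-10.1  14.7]
 [  1.6 -36.9]] per cm
wrist lid [ 0.53387011 -0.20797145] plate [array([ 0.5776, -0.1384,  0.008 ]), array([ 0.6029, -0.2508,  0.008 ])]
[[319.35839757 261.16252281]] [[306.97947088 105.27635766]
 [444.8102462  226.308218  ]]
wrist body [249.4610577 192.379523 ] [389.24034701 322.3928387 ]
```

```bash
python3 -m inch '[[[-1,-0.05,0,-1,0,0,0],[-1,-0.05,0,-2,0,0,0],[-1,-0.05,0,-2.6,0,0,0],[-1,-0.05,0,-2.9,0,0,0],[-1,-0.05,0,-2.9,0,0,0]]]'; python3 -m inch '[[[-1,0,0,-0.2,0,0,0],[-1,0,0,-0.2,0,0,0]]]'
```

```text
time_s: 11.42
position: [0.5322, -0.2103, 0.0881]
tool_rot: [[0.798, -0.0, 0.603], [-0.603, 0.0, 0.798], [-0.0, -1.0, 0.0]]
ft_force: [0.7, 0.5, -1.2]
grip_width: 0.0591
time_s: 11.68
position: [0.5323, -0.2104, 0.0865]
tool_rot: [[0.798, 0.001, 0.603], [-0.603, -0.0, 0.798], [0.001, -1.0, 0.0]]
ft_force: [1.3, -0.4, -1.3]
grip_width: 0.0589
```

```bash
for i in 1 2; do python3 -m inch '[[[-1,0,0,-0.1,0,0,0],[-1,0,0,-0.1,0,0,0]]]' | grep -E "pos|force"; done
```

```text
position: [0.5324, -0.2105, 0.0862]
ft_force: [-2.2, 0.9, 5.5]
position: [0.5324, -0.2105, 0.0859]
ft_force: [-3.6, 1.0, 12.5]
```

```bash
python3 - <<'E'
from h import *
snap('side','s8',(320,190,380,245),12);snap('scene','c8',(310,260,410,335),8)
E
```

```text
(no output)
```

View pics/s8.png

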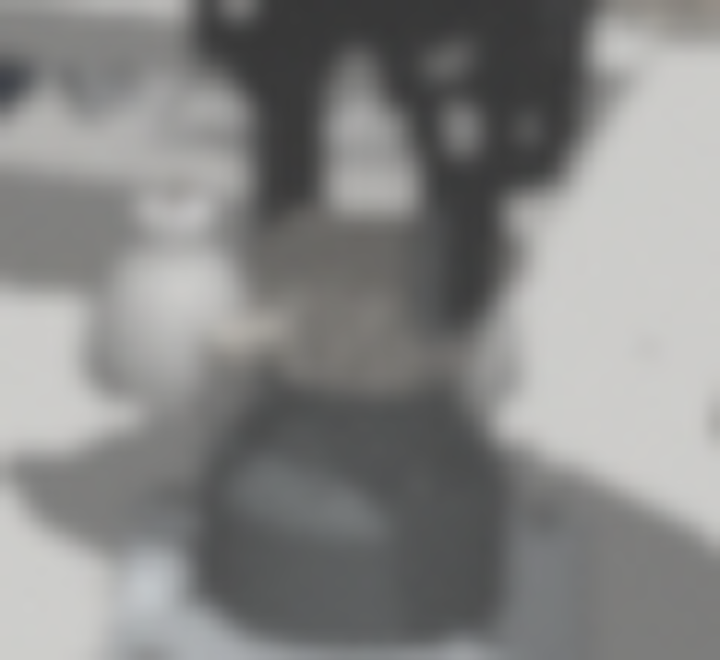

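View pics/c8.png

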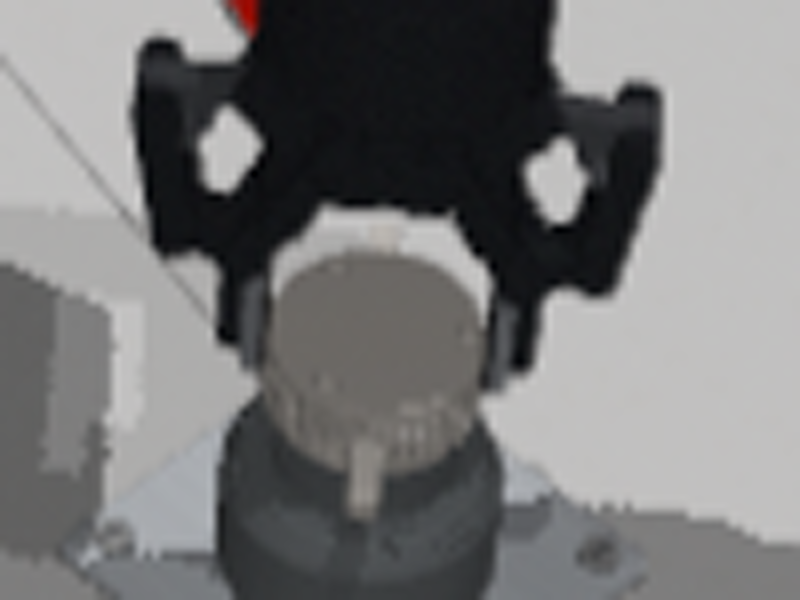

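```bash
python3 -m inch '[[[-1,-0.05,0,0.05,0,0,0],[-1,-0.05,0,0.05,0,0,0]]]'; python3 -m inch '[[[-1,-0.05,0,0,0,0,0],[-1,-0.05,0,0,0,0,0]]]'|grep -E "pos|for"; python3 -c "
from h import *
print(env.observe()['wrist_torque'])"
```

```text
time_s: 12.52
position: [0.5323, -0.2105, 0.0861]
tool_rot: [[0.798, 0.002, 0.603], [-0.603, -0.001, 0.798], [0.003, -1.0, 0.0]]
ft_force: [-0.1, 1.6, 7.0]
grip_width: 0.0589
position: [0.5322, -0.2105, 0.0861]
ft_force: [1.0, 0.9, 6.4]
[ 0.19440633 -0.26000288  0.03634846]
```

```bash
python3 -m inch '[[[-1,0,0,0.05,0,0,0],[0.5,0,0,0.05,0,0,0],[0.6,0,0,0.05,0,0,0],[1,0,0,0.05,0,0,0],[1,0,0,0.05,0,0,0],[1,0,0,0.05,0,0,0]]]'
python3 - <<'E'
from h import *
snap('side','s9',(320,190,380,245),12);snap('scene','c9',(310,260,410,335),8);snap('wrist','w9')
E
```

```text
time_s: 13.52
position: [0.5311, -0.2103, 0.0853]
tool_rot: [[0.798, -0.0, 0.603], [-0.603, 0.0, 0.798], [-0.0, -1.0, -0.0]]
ft_force: [0.2, -0.4, 0.5]
grip_width: 0.0853
```

View pics/s9.png

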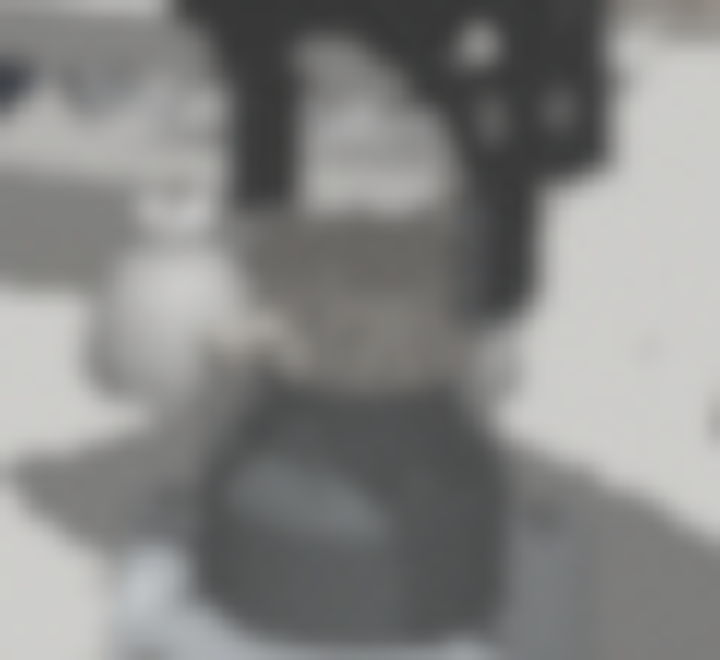

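View pics/c9.png

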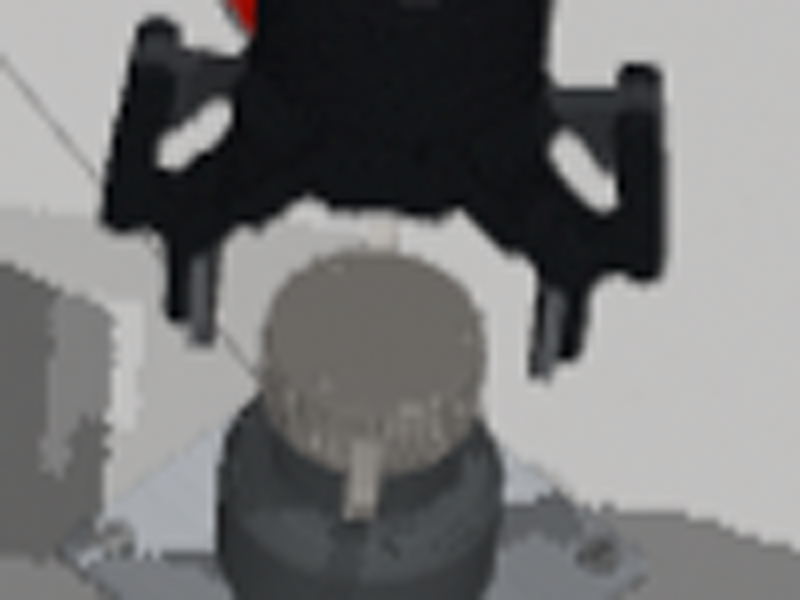

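View pics/w9.png

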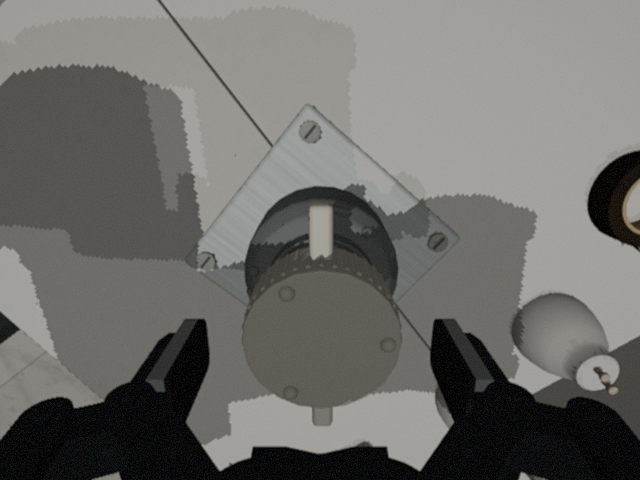

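```bash
python3 -m inch '[[[1,0.1,0.1,-1,0,0,0],[1,0.1,0.1,-2.5,0,0,0],[1,0.1,0.1,-2.5,0,0,10],[1,0.1,0.1,-2.5,0,0,20],[1,0.1,0.1,-2.5,0,0,30],[1,0.1,0.1,-2.5,0,0,40],[1,0.1,0.1,-2.5,0,0,50],[1,0.1,0.1,-2.5,0,0,56],[1,0.1,0.1,-2.5,0,0,60],[1,0.1,0.1,-2.5,0,0,60],[1,0.1,0.1,-2.5,0,0,60]]]'
python3 - <<'E'
from h import *
o=env.observe();print(o['q'],o['wrist_torque'])
snap('side','s10',(320,190,380,245),12);snap('wrist','w10')
E
```

```text
time_s: 15.05
position: [0.532, -0.2092, 0.0598]
tool_rot: [[0.922, -0.001, -0.388], [0.388, 0.0, 0.922], [-0.0, -1.0, 0.001]]
ft_force: [-0.1, 0.0, 0.1]
grip_width: 0.0854
[-3.33239757e+01  3.40284373e+01  8.44852507e+01 -7.01465711e-04
  6.15315282e+01 -5.61440628e+01] [ 0.01823751 -0.00808138  0.02940749]
```

View pics/s10.png

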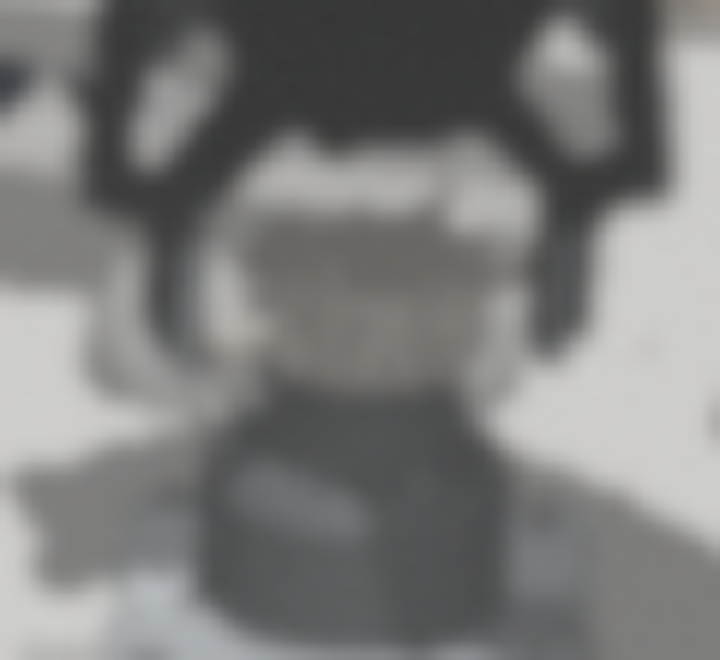

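View pics/w10.png

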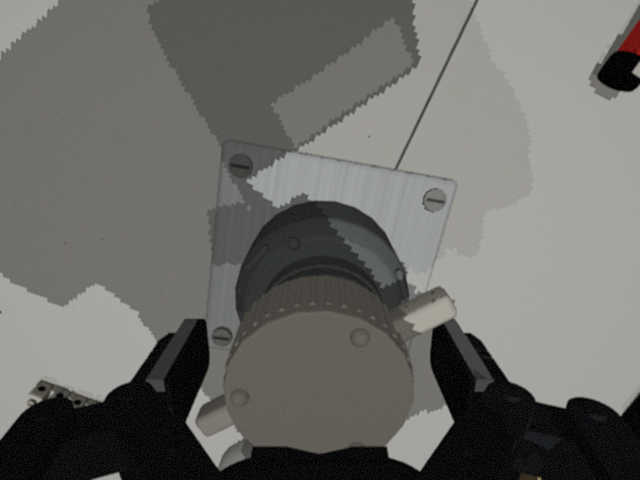

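```bash
cat > f.sh <<'E'
grep -E "time|tool_rot|force"
python3 -c "
from h import *
o=env.observe();R=o['tool_rot'];print('jaw',round(float(np.degrees(np.arctan2(R[1,0],R[0,0]))),1),'tz',o['wrist_torque'].round(2),o['position'].round(4))"
E
python3 -m inch '[[[1,0,0,0,0,0,4],[1,0,0,0,0,0,8],[1,0,0,0,0,0,8]]]' | bash f.sh;python3 -m inch '[[[1,0,0,0,0,0,3],[1,0,0,0,0,0,6],[1,0,0,0,0,0,6]]]' | bash f.sh
```

```text
time_s: 15.52
tool_rot: [[0.859, -0.0, -0.513], [0.513, 0.0, 0.859], [-0.0, -1.0, 0.0]]
ft_force: [0.1, -1.0, 0.5]
jaw 30.8 tz [-0.02  0.05  0.04] [ 0.5322 -0.2093  0.0603]
time_s: 15.9
tool_rot: [[0.801, 0.0, -0.599], [0.599, 0.0, 0.801], [0.0, -1.0, -0.0]]
ft_force: [0.9, 0.3, -0.6]
jaw 36.8 tz [-0.01  0.02 -0.01] [ 0.5322 -0.2093  0.0603]
```

```bash
python3 -m inch '[[[1,0,0,0,0,0,5],[1,0,0,0,0,0,10],[1,0,0,0,0,0,10]]]' | bash f.sh; python3 - <<'E'
from h import *
snap('wrist','w11')
E
```

```text
time_s: 16.27
tool_rot: [[0.685, -0.0, -0.728], [0.728, 0.0, 0.685], [0.0, -1.0, 0.0]]
ft_force: [-0.2, 0.1, 0.2]
jaw 46.8 tz [ 0.   -0.05  0.01] [ 0.5322 -0.2093  0.0603]
```

View pics/w11.png

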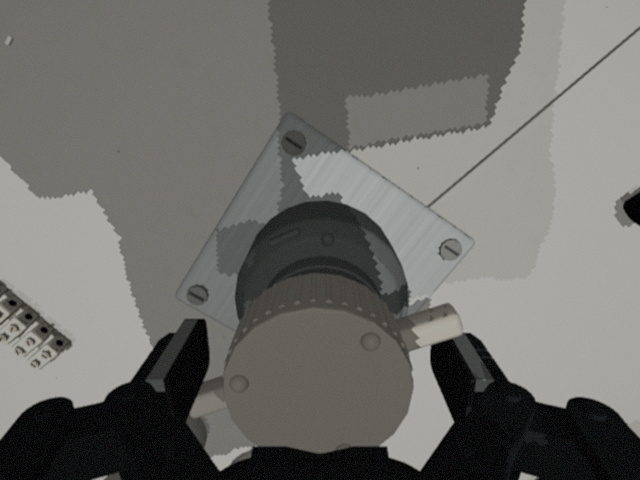

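```bash
python3 - <<'E'
from h import *
for n,a,b in(('w9',(286,293),(388,345)),('w10',(238,398),(359,338)),('w11',(238,384),(371,341))):
    p,q=[atz(n,x,.1035)[:2] for x in(a,b)]
    v=q-p;ang=np.degrees(np.arctan2(v[1],v[0]));print(n,np.linalg.norm(v),'chord az',ang,'yaw mod120',(ang+90-60)%120-120, (ang+30)%120)
E
```

```text
w9 0.04277813698117165 chord az -66.97747158273873 yaw mod120 -36.97747158273873 83.02252841726127
w10 0.04261591874404568 chord az 53.12134745029313 yaw mod120 -36.878652549706885 83.12134745029313
w11 0.042952993788895326 chord az 67.59350823740716 yaw mod120 -22.40649176259285 97.59350823740716
```

```bash
python3 -m inch '[[[1,0,0,0,0,0,5],[1,0,0,0,0,0,10],[1,0,0,0,0,0,15],[1,0,0,0,0,0,20],[1,0,0,0,0,0,25],[1,0,0,0,0,0,30],[1,0,0,0,0,0,30]]]' | bash f.sh; for i in 1 2; do python3 -m inch '[[[1,0,0,0,0,0,2],[1,0,0,0,0,0,4],[1,0,0,0,0,0,4]]]' | bash f.sh;done; python3 - <<'E'
from h import *
snap('wrist','w12');snap('scene','c12',(310,260,410,335),8)
E
```

```text
time_s: 17.2
tool_rot: [[0.229, 0.0, -0.973], [0.973, -0.0, 0.229], [-0.0, -1.0, -0.0]]
ft_force: [-0.5, -1.0, -0.3]
jaw 76.7 tz [-0.04  0.04  0.04] [ 0.5322 -0.2093  0.0603]
time_s: 17.58
tool_rot: [[0.158, -0.0, -0.987], [0.987, 0.0, 0.158], [0.0, -1.0, 0.0]]
ft_force: [0.3, 0.1, 0.1]
jaw 80.9 tz [ 0.02 -0.05 -0.05] [ 0.5322 -0.2093  0.0603]
time_s: 17.95
tool_rot: [[0.088, -0.0, -0.996], [0.996, -0.0, 0.088], [-0.0, -1.0, 0.0]]
ft_force: [-1.0, 0.1, 0.7]
jaw 84.9 tz [-0.01 -0.05  0.05] [ 0.5321 -0.2093  0.0603]
```

View pics/w12.png

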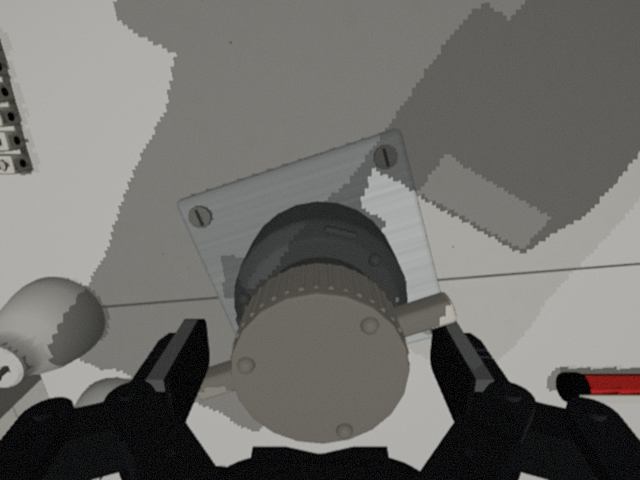

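View pics/c12.png

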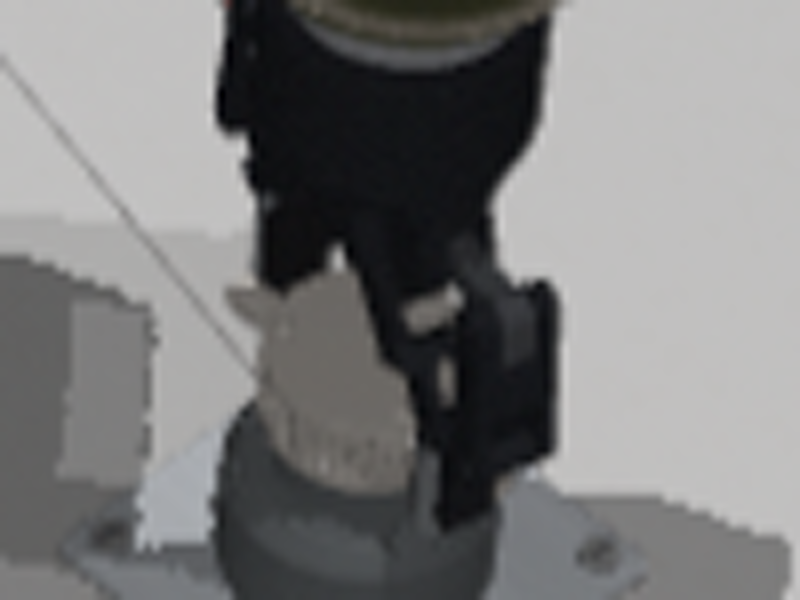

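```bash
cat >> h.py <<'E'
def lid(n,uv,z):
    P=np.array([atz(n,p,z)[:2] for p in uv]);c=P.mean(0)
    print(n,'z',z,'c',c.round(4),'sides',[round(float(np.linalg.norm(P[i]-P[i-1]))*1000,1) for i in range(3)],'yaws',[round(float(np.degrees(np.arctan2(*(p-c)[::-1]))%120),1) for p in P])
E
python3 - <<'E'
from h import *
lid('w9',[(286,293),(388,345),(290,393)],.1035)
for z in(.095,.1035):lid('w12',[(246,366),(369,326),(344,431)],z)
E
```

```text
w9 z 0.1035 c [ 0.5316 -0.2095] sides [43.0, 42.8, 42.7] yaws [83.1, 83.2, 83.5]
w12 z 0.095 c [ 0.532  -0.2085] sides [42.3, 42.3, 42.6] yaws [15.4, 15.6, 15.3]
w12 z 0.1035 c [ 0.5254 -0.208 ] sides [39.0, 39.0, 39.2] yaws [15.4, 15.6, 15.3]
```

```bash
python3 -m inch '[[[1,0,0,0,0,0,-5],[1,0,0,-0.5,0,0,-15],[1,0,0,-0.5,0,0,-25],[1,0,0,-0.5,0,0,-35],[1,0,0,-0.5,0,0,-45],[1,0,0,-0.5,0,0,-55],[1,0,0,-0.5,0,0,-65],[1,0,0,-0.5,0,0,-75],[1,0,0,-0.5,0,0,-85],[1,0,0,-0.5,0,0,-95],[1,0,0,-0.5,0,0,-105],[1,0,0,-0.5,0,0,-115],[1,0,0,-0.5,0,0,-125],[1,0,0,-0.5,0,0,-130],[1,0,0,-0.5,0,0,-130]]]' | bash f.sh; for i in 1 2; do python3 -m inch '[[[1,0,0,0,0,0,-5],[1,0,0,0,0,0,-10],[1,0,0,0,0,0,-10]]]' | bash f.sh;done; python3 - <<'E'
from h import *
snap('wrist','w13')
E
```

```text
time_s: 19.92
tool_rot: [[0.706, -0.0, 0.708], [-0.708, -0.0, 0.706], [-0.0, -1.0, -0.0]]
ft_force: [0.1, 0.5, 0.1]
jaw -45.1 tz [-0.02 -0.01 -0.04] [ 0.5321 -0.2093  0.0553]
time_s: 20.3
tool_rot: [[0.574, -0.0, 0.819], [-0.819, -0.0, 0.574], [-0.0, -1.0, -0.0]]
ft_force: [0.1, -0.7, 0.1]
jaw -55.0 tz [-0.    0.04  0.  ] [ 0.5322 -0.2093  0.0553]
time_s: 20.68
tool_rot: [[0.424, -0.0, 0.906], [-0.906, 0.0, 0.424], [-0.0, -1.0, -0.0]]
ft_force: [0.6, 0.6, 0.4]
jaw -64.9 tz [0.02 0.07 0.06] [ 0.5321 -0.2093  0.0553]
```

View pics/w13.png

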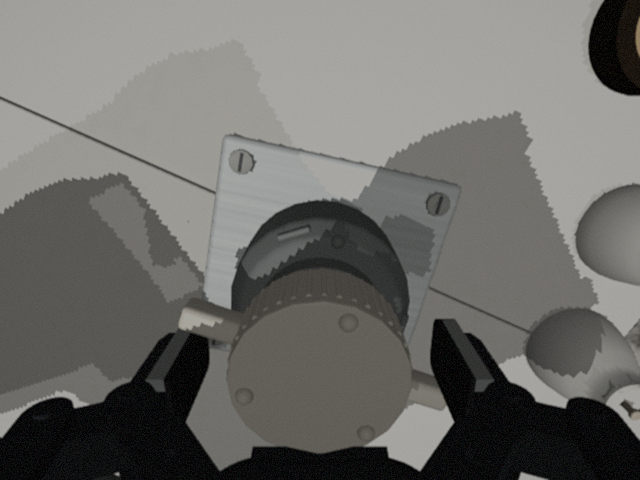

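```bash
python3 - <<'E'
from h import *
lid('w13',[(244,397),(348,323),(367,433)],.095)
E
python3 -m inch '[[[1,0,0,0,0,0,-5],[1,0,0,0,0,0,-10],[1,0,0,0,0,0,-15],[1,0,0,0,0,0,-20],[1,0,0,0,0,0,-25],[1,0,0,0,0,0,-30],[1,0,0,0,0,0,-35],[1,0,0,0,0,0,-40],[1,0,0,0,0,0,-40]]]' | bash f.sh;python3 - <<'E'
from h import *
snap('wrist','w14')
E
```

```text
w13 z 0.095 c [ 0.5315 -0.2087] sides [42.8, 42.6, 42.6] yaws [4.7, 4.8, 5.1]
time_s: 21.85
tool_rot: [[-0.258, -0.0, 0.966], [-0.966, 0.0, -0.258], [0.0, -1.0, -0.0]]
ft_force: [0.2, -0.4, -0.0]
jaw -104.9 tz [ 0.01 -0.02 -0.02] [ 0.5322 -0.2093  0.0553]
```

View pics/w14.png

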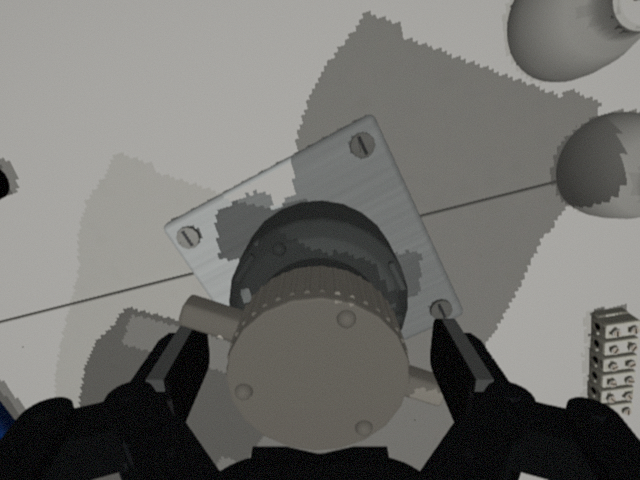

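```bash
python3 - <<'E'
from h import *
for z in (.095,.093):lid('w14',[(243,391),(346,318),(363,428)],z)
E
python3 -m inch '[[[1,0,0,0,0,0,-5],[1,0,0,0,0,0,-10],[1,0,0,0,0,0,-15],[1,0,0,0,0,0,-20],[1,0,0,0,0,0,-25],[1,0,0,0,0,0,-30],[1,0,0,0,0,0,-35],[1,0,0,0,0,0,-35]]]' | bash f.sh
for i in 1 2 ; do python3 -m inch '[[[1,0,0,0,0,0,-1],[1,0,0,0,0,0,-2],[1,0,0,0,0,0,-2]]]' | bash f.sh; done
```

```text
w14 z 0.095 c [ 0.5336 -0.2083] sides [41.7, 41.8, 42.0] yaws [84.2, 84.3, 83.9]
w14 z 0.093 c [ 0.5321 -0.2079] sides [42.5, 42.7, 42.8] yaws [84.2, 84.3, 83.9]
time_s: 22.9
tool_rot: [[-0.765, 0.0, 0.644], [-0.644, 0.0, -0.765], [-0.0, -1.0, 0.0]]
ft_force: [0.4, 0.1, 0.2]
jaw -139.9 tz [0.03 0.02 0.1 ] [ 0.5322 -0.2093  0.0553]
time_s: 23.28
tool_rot: [[-0.789, -0.0, 0.615], [-0.615, 0.0, -0.789], [0.0, -1.0, -0.0]]
ft_force: [-0.5, -0.1, 0.1]
jaw -142.1 tz [ 0.   -0.05  0.01] [ 0.5322 -0.2093  0.0553]
time_s: 23.65
tool_rot: [[-0.81, -0.0, 0.586], [-0.586, 0.0, -0.81], [0.0, -1.0, -0.0]]
ft_force: [0.1, 0.3, -0.4]
jaw -144.1 tz [-0.05 -0.02  0.01] [ 0.5322 -0.2093  0.0553]
```

```bash
for i in 1 2 3 4; do python3 -m inch '[[[1,0,0,0,0,0,-0.5],[1,0,0,0,0,0,-0.9],[1,0,0,0,0,0,-0.9]]]' | bash f.sh | grep -E "jaw|force"; done;python3 - <<'E'
from h import *
snap('wrist','w15')
E
```

```text
ft_force: [0.5, 0.5, -0.4]
jaw -145.0 tz [ 0.04 -0.03  0.  ] [ 0.5322 -0.2093  0.0553]
ft_force: [-1.3, 0.1, -0.0]
jaw -145.9 tz [-0.02  0.06  0.  ] [ 0.5322 -0.2093  0.0553]
ft_force: [-0.9, 0.0, -0.7]
jaw -146.8 tz [-0.02  0.02 -0.02] [ 0.5322 -0.2093  0.0553]
ft_force: [-0.2, -0.7, 0.8]
jaw -147.7 tz [0.06 0.05 0.08] [ 0.5322 -0.2093  0.0553]
```

View pics/w15.png

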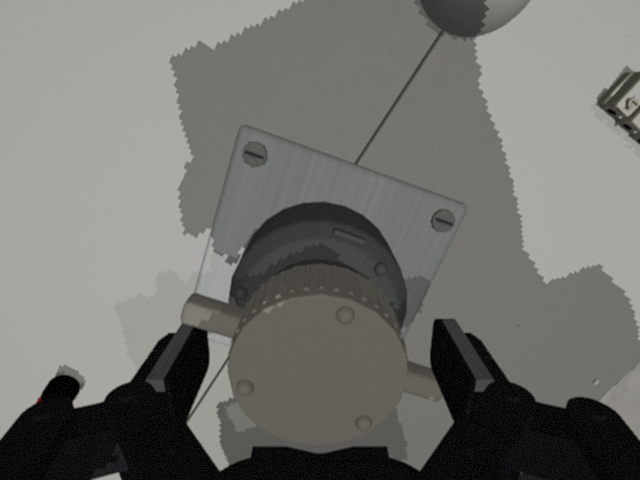

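```bash
python3 - <<'E'
from h import *
lid('w15',[(245,388),(345,315),(363,423)],.091)
b=atz('w15',(349,236.5),.053);print('bar az',np.degrees(np.arctan2(b[1]+.2085,b[0]-.5322)))
E
for i in 1 2 3; do python3 -m inch '[[[1,0,0,0,0,0,-0.4],[1,0,0,0,0,0,-0.8],[1,0,0,0,0,0,-0.8]]]' | bash f.sh | grep -E "jaw|force"; done
```

```text
w15 z 0.091 c [ 0.5323 -0.2082] sides [42.3, 42.5, 42.6] yaws [42.3, 42.1, 41.8]
bar az -76.08554992309972
ft_force: [0.6, -0.5, 0.0]
jaw -148.5 tz [ 0.05 -0.04  0.05] [ 0.5322 -0.2093  0.0553]
ft_force: [1.3, 1.0, 0.1]
jaw -149.3 tz [ 0.11 -0.18  0.26] [ 0.5322 -0.2092  0.0553]
ft_force: [1.4, 1.3, 0.1]
jaw -150.1 tz [ 0.18 -0.25  0.38] [ 0.5322 -0.2092  0.0553]
```

```bash
python3 -m inch '[[[1,0,0,0,0,0,4],[1,0,0,0,0,0,8],[1,0,0,0,0,0,8]]]' | bash f.sh;python3 - <<'E'
from h import *
snap('wrist','w16')
E
```

```text
time_s: 26.7
tool_rot: [[-0.79, -0.0, 0.613], [-0.613, -0.0, -0.79], [0.0, -1.0, -0.0]]
ft_force: [0.3, -0.3, 0.6]
jaw -142.2 tz [ 0.02 -0.01 -0.01] [ 0.532  -0.2094  0.0553]
```

View pics/w16.png

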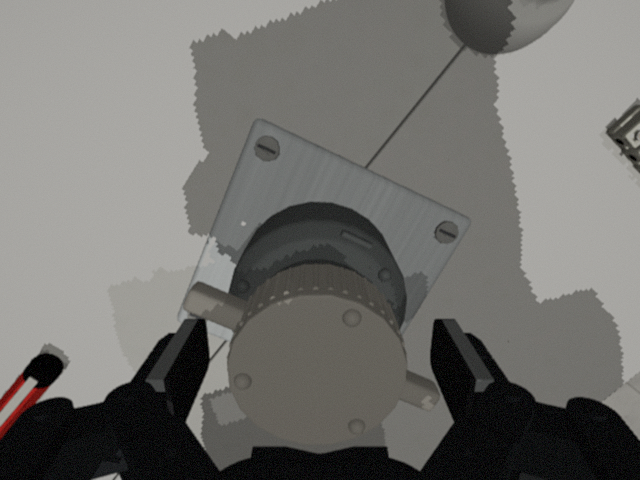

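```bash
python3 - <<'E'
from h import *
for z in(.091,.093):lid('w16',[(242,381.5),(352,318),(357,426)],z)
b=atz('w16',(357,240),.053);print('bar az',np.degrees(np.arctan2(b[1]+.2085,b[0]-.5322)))
E
```

```text
w16 z 0.091 c [ 0.5323 -0.2083] sides [42.7, 42.8, 42.4] yaws [41.8, 41.4, 42.0]
w16 z 0.093 c [ 0.5333 -0.2095] sides [41.9, 42.0, 41.6] yaws [41.8, 41.4, 42.0]
bar az -76.09433312814232
```

```bash
python3 -m inch '[[[1,0,0,1,0,0,5],[1,0,0,3,0,0,5],[1,0,0,8,0,0,5],[1,0,0,13,0,0,5],[1,0,0,18,0,0,5],[1,-4,-4,22,0,0,5],[1,-8,-8,22,0,0,5],[1,-8,-8,22,0,0,5],[1,-8,-8,22,0,0,5]]]';python3 - <<'E'
from h import *
snap('scene','c17');crop('c17','c17a',(310,260,410,335),8);snap('side','s17',(250,170,400,330),5)
E
```

```text
time_s: 27.88
position: [0.4522, -0.2891, 0.2752]
tool_rot: [[-0.734, -0.0, 0.68], [-0.68, 0.0, -0.734], [-0.0, -1.0, -0.0]]
ft_force: [0.3, 0.7, -0.1]
grip_width: 0.0852
```

View pics/c17.png

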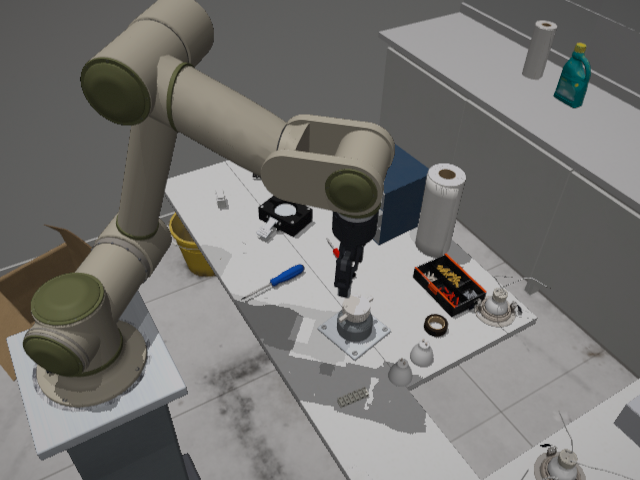

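View pics/s17.png

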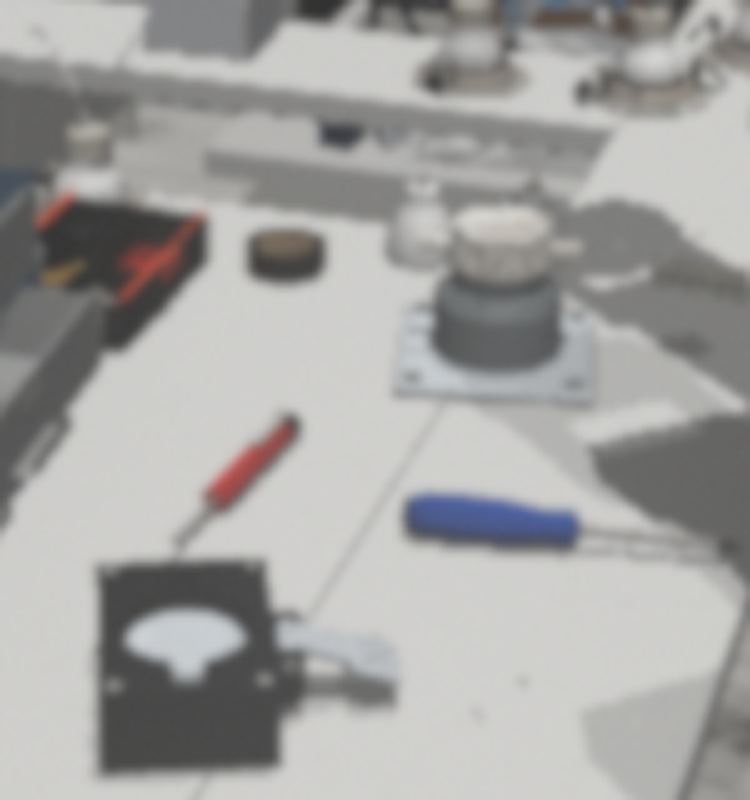

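```bash
python3 -c "
from rig import env
print(env.close_job())"
```

```text
the job is handed in; nothing more can be done
None
```

The pot is closed: the lid is screwed to the stop, level, and the job was handed in at about 28 s with the arm clear of everything.

- **Lever and lid:** I pressed the dock's lever down to its stop (about 20 N there), which raised the lid. I then gripped the lid across its round side.
- **Placing:** I set it level on the thread crest about 50° clockwise of a start. The first contact pushed sideways by about 4 N, so I shifted the tool a little before letting go.
- **Turning back:** With the open fingers against both ears, I turned it anticlockwise until it dropped. Pictures showed it level and about 8.5 mm lower.
- **Screwing forward:** I turned it clockwise about 93° from there, stopping when the torque rose to 0.38 N m, which is about 4 N per ear if both ears shared the push.

**Last checks:**
- **Angle:** The lid measured -78.3°. The expected home angle is about -78°, while the bar mark read about -76°, a difference within the accuracy of my measurements.
- **Height:** Its top was at about 91 mm, which matches the home position.
- **Bystanders:** I touched none of the other things on the worktop, and those I could see in the last pictures looked unmoved. The pliers were mostly hidden by the arm.
- **Disagreement:** The cameras differed by 2 to 4 mm on where the dock and pot stood. I used a compromise between them, and it did not affect the result.

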